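Hang the wash basket on its fork, then hold the tank lid at 60 degrees

TASK

The wash tank has to be looked into, but its basket is parked on the lid: take the wire basket off and hang it by its bail across both prongs of the drip stand's fork, sleeve between the prongs, and let go of it. Then raise the tank's lid, which has a bar handle, and hold it open at 60 degrees: it has no stay and must not drop, so the program finishes while still holding it there, at rest. Leave everything else on the bench where it is.

Things in the scene. Friction and masses are not known exactly. Their poses are not given: they have to be found in the camera images.
- tank: parts-wash tank of sheet steel, 150 mm deep (x) by 220 mm wide (y) by 104 mm high, fixed; dial and switches on its front face (-x side), hinges at the back (+x), a drain cock standing 26 mm out of its right (-y) side. The shut lid's flat top is 110 mm above the bench. Origin: centre of its underside; x points from front to back, z up.
- lid (a joint): opening angle of the tank's steel lid (158 x 230 x 6 mm, 0.55 kg): 0 shut, 1.047 rad is 60 degrees, stop at 1.40 rad. Hinged along the tank's back edge, parallel to the tank's y axis; the front edge rises as the angle grows. It turns freely and has no stay: from any angle it falls shut when let go.
- lid_hinge (a point): middle of the lid's hinge axis, fixed to the tank: 81 mm behind (+x of) the tank's origin and 105 mm above the bench; the hinge axis is the tank's y axis.
- lid_bar (a point): middle of the lid's black round bar handle, 14 mm thick, along the tank's y, free for 104 mm between two posts, its centre 40 mm above the lid's top near the front edge (moves with the lid). With the lid shut it is 133 mm in front (-x) of the hinge axis and 45 mm above it, 150 mm above the bench. Being round, it can turn between the fingers as the lid swings.
- basket: empty steel wire basket, 84 mm (x) by 132 mm (y), 55 mm high, 0.16 kg, with a stiff wire bail that stands up over it and does not fold. It stands on the shut lid, behind the bar handle. Origin: centre of its underside; the bail lies in its y-z plane.
- bail_grip (a point): middle of the bail's top bar, 135 mm above the basket's underside, clear 76 mm above the rim; the bar runs along the basket's y. Its black round sleeve is 14 mm thick and 40 mm long; on either side of it 36 mm of bare wire, 8 mm thick, then the bail bends down.
- drip_stand: fixed drip stand: shallow aluminium tray (155 x 150 x 14 mm), a post at its back (75 mm behind the origin) and on it a fork-shaped hook: two level steel prongs, 8 mm thick, 42 mm to either side of the middle, that point forward (-x) from a crossbar on the post and turn up at the tips. Origin: on the bench under fork_seat; x points from the prong tips to the post, y across the fork.
- fork_seat (a point): point midway between the prongs, level with their upper side, 215 mm above the bench, axes as the stand's. The bail's top bar comes to lie across both prongs here. The prongs are level from 18 mm in front of it back to the crossbar (75 mm behind); their tips stand 32 mm in front, 26 mm above it. The basket comes in from the front, prongs under the top bar and over the rim, then down.
- cot_jar: squat plastic jar with an orange screw lid, 62 mm wide, 66 mm tall; stands beside the drip stand, about 110 mm to its +y side. Origin: centre of its underside. Leave it alone.
- ceramic_dish: white ceramic dish, 70 mm wide, 19 mm high, standing in the tray of the drip stand under the fork. Origin: centre of its underside. Leave it alone.
- timer: white desk timer, 62 x 68 x 21 mm, lying on the bench. Leave it alone.
- lacquer_box: open dark red box, 142 x 124 x 57 mm. Leave it alone.
- bronze_block: flat bronze block, 61 x 85 x 10 mm. Leave it alone.
- pliers: long-nose pliers with dipped grips, 161 mm long, lying on the bench. Leave them alone.
- steel_cup: stainless cup, 70 mm wide, 85 mm tall, near the right edge of the bench. Leave it alone.

How it is judged (in metres and radians):
On the way:
1. the basket hangs by its bail on both prongs of the fork and has been let go (x of bail_grip in the frame of fork_seat between -0.028 and 0.068 m and y of bail_grip in the frame of fork_seat between -0.02 and 0.02 m and z of bail_grip in the frame of fork_seat between -0.004 and 0.012 m and angle between basket's own z axis and vertical below 0.2 rad and contact force between basket and drip_stand above 0.5 N and contact force between basket and the arm below 0.05 N and contact force between basket and the fingers below 0.05 N and linear speed of basket below 0.05 m/s), for 0.3 s.
At the end, for the whole second after the job is handed in: the lid is at rest at 60 degrees (0.942 to 1.152 rad), held up by the fingers (0.5 N or more); the basket hangs upright and at rest by its bail on both prongs, untouched by the robot; the other listed things are within 30 mm of where they stood (all of step 1 and value of joint lid between 0.942 and 1.152 rad and velocity of joint lid between -0.05 and 0.05 rad/s and contact force between the fingers and tank above 0.5 N and height (world z) of lid_bar above 0.2 m and distance of each of cot_jar, ceramic_dish, timer, lacquer_box, bronze_block, pliers, steel_cup from where it was at the start of the episode below 0.03 m); the arm keeps its last pose, push and grip.
It fails at once if the lid is opened while the basket is not on the fork (value of joint lid above 0.15 rad and distance between bail_grip and fork_seat above 0.09 m).
It fails at once if the lid is let drop (it closes faster than 1.5 rad/s) (velocity of joint lid below -1.5 rad/s).
It fails at once if another thing on the bench is pushed more than 30 mm (distance of any of cot_jar, ceramic_dish, timer, lacquer_box, bronze_block, pliers, steel_cup from where it was at the start of the episode above 0.03 m).
It also fails if it takes over 67 s, if anything falls off the work surface, if the arm or the gripper's body presses on something with over 40 N, if the wrist force passes 120 N, or if a joint passes its speed limit or range.

ROBOT

A 6-joint arm with a two-finger parallel gripper is mounted at the origin on a cart in front of the work surface, level with it; the furniture and walls round the work are solid. World frame = base frame: x ahead of the robot, y to its left, z up, the work surface at z = 0. Lengths are in m, angles in degrees, forces in N, time in s.
With the tool pointing down it reaches from about 0.375 to 0.9 m from the base axis. Payload 3.1 kg.
Tool frame: the origin (TCP) lies at the very end of the fingers, on their centre line; the grasp point (between the pads) lies 19 mm behind it (bot.tcp_to_grasp is the distance from the TCP to the grasp point, in m); z points along the fingers, y is the direction in which the jaws open and shut (so a half turn about z gives the same grasp; the last joint's range is limited). The gripper opens to 87 mm and grips with 3 to 60 N. Pads are 19 mm wide; open, the fingers measure 117 mm over their backs; the gripper's body (75 mm by 190 mm) begins 51 mm behind the grasp point.
Start: joints at [66.778, 30.224, 82.088, -0, 67.689, -10.227], TCP at [0.14, 0.609, 0.223] pointing down, gripper open.
Joint ranges: [-176.69, 176.69], [-43.24, 126.21], [12.49, 139.97], [-82, 262], [0, 151.66], [-163.58, 163.58]. Speed limits (degrees/s): [159.86, 159.86, 180, 180, 180, 180].

INTERFACE

Orientations are given as a 3x3 rotation matrix whose columns are the frame's x, y, z axes.
In Python, from rig import telemetry, eyes, order, bot gives the robot as it stands. The module is installed in compiled form; this text tells all that it offers.
- The arm moves only by the tool servo_tool, never from a script. Its argument "targets" is a list of rows, each a list of 2 entries, a list of its own where there are three numbers: the shift along the tool's x, y, z in m, then the turn, a rotation vector about the tool's x, y, z in rad. In form: [[[tx, ty, tz], [wx, wy, wz]], ...]. A call has 1 to 12 rows; each row is the pose to reach, as a shift and turn from the pose commanded when the call began, along the tool's axes at that moment; what a row does not reach only later rows make up. A row lasts 1/8 s, in which the tool goes at most 62.5 mm and 10.7 degrees, less where a joint would pass 70% of its speed; a pose out of reach is approached as far as the arm can. A call with a gripper value outside its range is refused whole. "gripper" is the finger opening in m, from 0 to 0.087, set as the call begins (left out, the last holds). The fingers move at their own pace and stop on an object; the grip force is fixed at half the most. Time passes only in rows, so rows that repeat a pose let the fingers close. It gives the time, the measured TCP pose, the force and the opening at its end, in the units of the state.
- telemetry.read_state(): the state, without advancing time (a new reading comes with each control period).
- eyes.capture(name): name is "scene" or "top" or "wrist"; returns a dict with "pixels" (384x512x3 uint8, blue, green, red), "intrinsics" (3x3 intrinsics, pixels), "extrinsics" (4x4, takes a point from camera to world coordinates); the wrist camera has in their place "T_tool_cam" (4x4, takes a point from camera to tool coordinates, whose origin is the TCP and whose axes are the flange's). Camera axes: x right, y down, z forward; pixel columns grow to the right and rows downward; lengths in m; the calibration is good to about 2 mm. A picture is of the moment at which its call begins: read the wrist's pose just before it. There is no depth.
- order.hand_in(): hands the job in, once; it reports no verdict.
The state is a dict: "time_s": time; "joint_positions": joint angles; "qvel": joint speeds; "tau": joint torques, N m; "position": TCP position; "tcp_rot": TCP orientation; "force": force on the tool from outside, world axes, zero at the start; "moment": the same for the moment, N m; "opening": opening from 0.0 (shut) to 1.0 (fully open).
Only numpy, scipy, OpenCV 4.12 (cv2) and the standard library are available. Lean on these libraries where they do the work, as an engineer would, in place of code of your own. Each camera call takes 0.05 s, during which the arm holds its last target. There are 200 camera calls.

## Working session

There is one attempt and no reset: what is moved stays moved. The work goes in short steps, Python scripts to look and compute and a tool call to move; the robot and the scene stay as the last step left them, time stands still between calls to the robot, and variables do not carry over. Pictures are saved under pics/ and viewed, about 8 in all and at most 12, crops included, and the job is handed in when it is done.

Besides the shell and the picture viewer there is one more tool, called after "Emit:" as name(argument=value, ...), one argument or row to a line, values as JSON. servo_tool: Moves the arm, as the interface text tells. Its arguments: {"type":"object","properties":{"targets":{"type":"array","items":{"type":"array"}},"gripper":{"type":"number"}},"required":["targets"]}

```bash
mkdir -p pics; cat > h.py <<'E'
import numpy as np, cv2
from rig import telemetry, eyes, order, bot
def cap(name,fn=None):
    s=telemetry.read_state(); d=eyes.capture(name); 
    if name=="wrist":
        T=np.eye(4);T[:3,:3]=np.array(s["tcp_rot"]);T[:3,3]=s["position"]
        d["extrinsics"]=T@np.array(d["T_tool_cam"])
    if fn: cv2.imwrite("pics/"+fn,d["pixels"])
    return d
def ray(d,u,v):
    E=np.array(d["extrinsics"]);K=np.array(d["intrinsics"])
    r=E[:3,:3]@np.linalg.solve(K,[u,v,1.]); return E[:3,3],r/np.linalg.norm(r)
def onz(d,u,v,z):
    o,r=ray(d,u,v); return o+r*(z-o[2])/r[2]
def proj(d,p):
    E=np.array(d["extrinsics"]);K=np.array(d["intrinsics"])
    q=K@(E[:3,:3].T@(np.array(p)-E[:3,3])); return q[:2]/q[2]
E
python3 - <<'E'
from h import *
np.set_printoptions(precision=3,suppress=True)
s=telemetry.read_state();print(s, bot.tcp_to_grasp)
a=cap("scene");b=cap("top");cv2.imwrite("pics/s.png",a["pixels"]);cv2.imwrite("pics/t.png",b["pixels"])
np.savez("v0.npz",**{k+n:np.array(d[k]) for n,d in(("s",a),("t",b)) for k in("pixels","intrinsics","extrinsics")})
for d in(a,b):print(d["extrinsics"],d["intrinsics"])
def up(p): return cv2.resize(p,(800,600),interpolation=cv2.INTER_CUBIC)
cv2.imwrite("pics/s1.png",up(a["pixels"]));cv2.imwrite("pics/t1.png",up(b["pixels"]))
E
```

```text
{'time_s': 0.0, 'joint_positions': array([ 66.779,  30.277,  82.158,  -0.001,  67.688, -10.227]), 'qvel': array([-0.028,  0.104, -0.074, -0.005,  0.001,  0.038]), 'tau': array([ -0.002, -44.004, -17.659,   0.063,   0.058,  -0.   ]), 'position': array([0.14 , 0.608, 0.222]), 'tcp_rot': array([[-0.974,  0.225, -0.001],
       [ 0.225,  0.974, -0.002],
       [ 0.   , -0.002, -1.   ]]), 'force': array([0.795, 0.706, 0.256]), 'moment': array([ 0.02 ,  0.01 , -0.017]), 'opening': 1.0001189649164364} 0.0187
[[ 0.953  0.242 -0.185  0.858]
 [ 0.304 -0.759  0.575 -1.003]
 [-0.001 -0.604 -0.797  1.664]
 [ 0.     0.     0.     1.   ]] [[497.407   0.    247.032]
 [  0.    497.407 191.765]
 [  0.      0.      1.   ]]
[[ 0.004 -0.994  0.11   0.296]
 [-1.    -0.003  0.008  0.099]
 [-0.008 -0.11  -0.994  1.867]
 [ 0.     0.     0.     1.   ]] [[490.048   0.    253.539]
 [  0.    490.048 192.252]
 [  0.      0.      1.   ]]
```

View pics/s1.png

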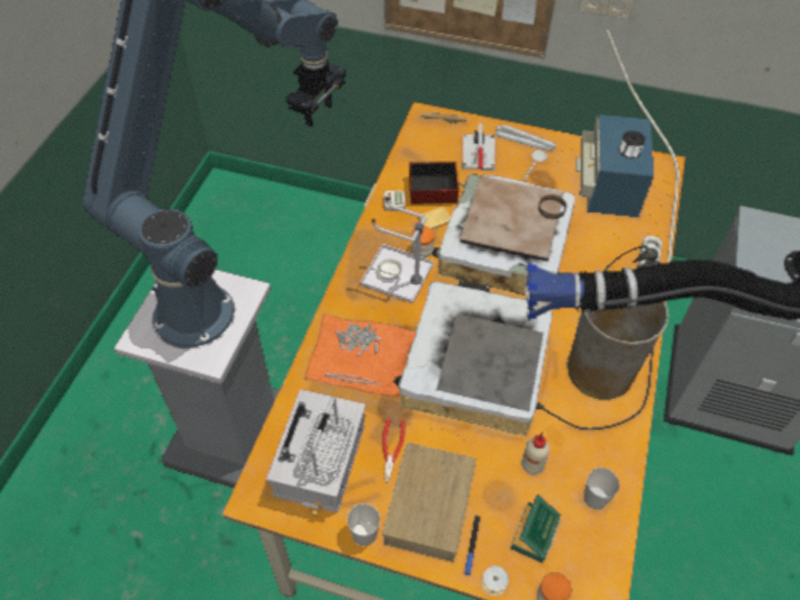

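View pics/t1.png

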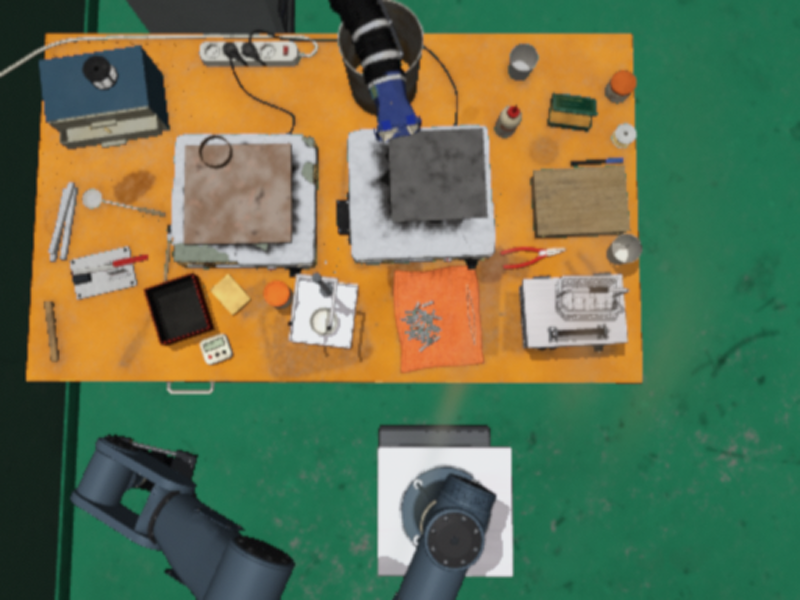

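The scene view shows the tank with the basket at about (315,450) and the stand at (395,270). In the top view the tank is at (573,313) and the stand at (325,312). I'll zoom in on both.

```bash
python3 - <<'E'
from h import *
np.set_printoptions(precision=3,suppress=True)
f=np.load("v0.npz")
def crop(n,x0,y0,w,h): return cv2.resize(f["pixels"+n][y0:y0+h,x0:x0+w],(400,300),interpolation=cv2.INTER_CUBIC)
# 80x60 crops x5
A=np.vstack([np.hstack([crop("s",160,250,100,75),crop("s",210,125,100,75)]),np.hstack([crop("t",325,167,80,60),crop("t",168,165,80,60)])])
cv2.imwrite("pics/c1.png",A)
d={k:f[k+"t"] for k in("extrinsics","intrinsics")}
k=.64
for n,u,v,z in[("tank",573,313,.11),("bar",580,333,.15),("stand",325,312,0)]:print(n,onz(d,u*k,v*k,z))
E
```

```text
tank [ 0.462 -0.293  0.11 ]
bar [ 0.413 -0.299  0.15 ]
stand [0.473 0.289 0.   ]
```

View pics/c1.png

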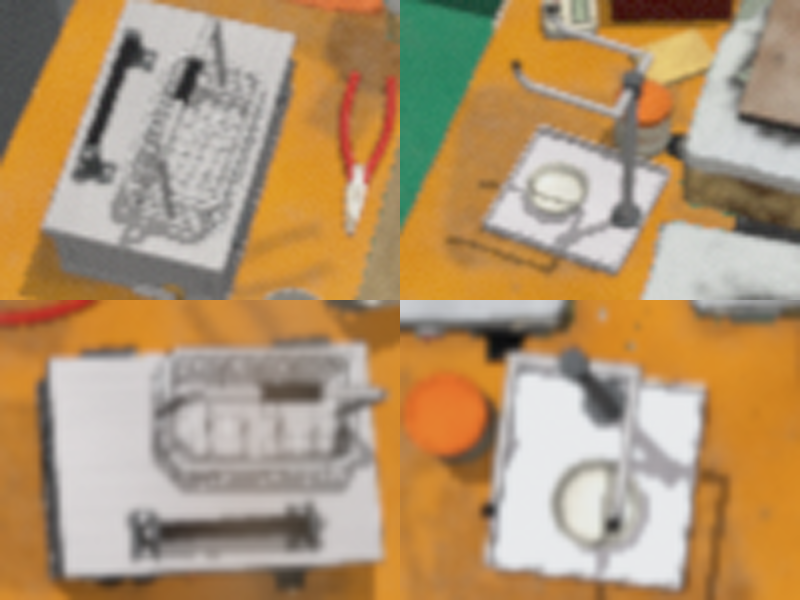

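```bash
cat >> h.py <<'E'
def tri(*obs):
    A=np.zeros((3,3));b=np.zeros(3)
    for d,u,v in obs:
        o,r=ray(d,u,v);M=np.eye(3)-np.outer(r,r);A+=M;b+=M@o
    return np.linalg.solve(A,b)
def plan(pos,ax_deg,s=None):
    """shift+rotvec in tool axes to reach pos with tool down and tool x at heading ax_deg"""
    from scipy.spatial.transform import Rotation as R
    s=s or telemetry.read_state();R0=np.array(s["tcp_rot"]);a=np.radians(ax_deg)
    Rt=np.array([[np.cos(a),np.sin(a),0],[np.sin(a),-np.cos(a),0],[0,0,-1.]])
    return R0.T@(np.array(pos)-s["position"]), R.from_matrix(R0.T@Rt).as_rotvec()
E
python3 - <<'E'
from h import *
np.set_printoptions(precision=3,suppress=True)
f=np.load("v0.npz")
S,T=({k:f[k+n] for k in("extrinsics","intrinsics")} for n in "st")
def s1(x,y):return (S,160+x/4,250+y/4)
def s2(x,y):return (S,210+x/4,125+y/4)
def t1(x,y):return (T,325+x/5,167+y/5)
def t2(x,y):return (T,168+x/5,165+y/5)
for n,a,b in[("sleeve",s1(187,78),t1(292,91)),("bar",s1(111,105),t1(228,230)),("Rprong root",s2(215,112),t2(235,72)),("Lprong root",s2(245,60),t2(110,62)),("Rtip",s2(117,65),t2(213,225)),("Ltip",s2(150,8),t2(90,210))]:print(n,tri(a,b))
for p in [(60,277),(382,258),(365,45),(52,60)]:print("lid",onz(*t1(*p),.11))
print(cap("wrist","w0.png")["T_tool_cam"])
print(plan((.42,.25,.45),84))
E
```

```text
sleeve [ 0.501 -0.318  0.248]
bar [ 0.416 -0.302  0.124]
Rprong root [0.524 0.245 0.21 ]
Lprong root [0.531 0.332 0.198]
Rtip [0.419 0.257 0.229]
Ltip [0.428 0.339 0.232]
lid [ 0.382 -0.185  0.11 ]
lid [ 0.397 -0.415  0.11 ]
lid [ 0.551 -0.408  0.11 ]
lid [ 0.539 -0.182  0.11 ]
[[ 0.001 -0.955 -0.295  0.081]
 [ 1.     0.     0.001 -0.   ]
 [-0.001 -0.295  0.955 -0.162]
 [ 0.     0.     0.     1.   ]]
(array([-0.353, -0.287, -0.228]), array([-0.002,  0.001,  1.449]))
```

Emit:
servo_tool(
  targets=[
    [[-0.06,-0.04,-0.06],[0,0,0.18]],
    [[-0.1,-0.065,-0.12],[0,0,0.36]],
    [[-0.14,-0.09,-0.16],[0,0,0.54]],
    [[-0.19,-0.12,-0.2],[0,0,0.72]],
    [[-0.24,-0.155,-0.228],[0,0,0.9]],
    [[-0.29,-0.19,-0.228],[0,0,1.08]],
    [[-0.33,-0.21,-0.228],[0,0,1.26]],
    [[-0.36,-0.232,-0.228],[0,0,1.44]],
    [[-0.36,-0.232,-0.228],[0,0,1.44]],
    [[-0.36,-0.232,-0.228],[0,0,1.44]],
  ],
)

```text
time_s: 1.4
position: [0.4389, 0.3018, 0.4501]
tcp_rot: [[0.096, 0.995, -0.002], [0.995, -0.096, 0.0], [0.0, -0.002, -1.0]]
force: [-0.2, 0.1, 0.3]
opening: 0.995
```

```bash
python3 - <<'E'
from h import *
np.set_printoptions(precision=3,suppress=True)
d=cap("wrist","wf.png");s=telemetry.read_state();print(s["position"],s["time_s"],s["qvel"])
np.savez("vf.npz",**{k:np.array(d[k]) for k in("pixels","intrinsics","extrinsics")})
for p in [(.46,.29,.215),(.425,.25,.241),(.43,.34,.241)]:print(proj(d,p))
cv2.imwrite("pics/wf1.png",cv2.resize(d["pixels"],(800,600),interpolation=cv2.INTER_CUBIC))
print(plan((.49,-.30,.45),93.5))
E
```

```text
[0.438 0.302 0.45 ] 1.45 [ 1.447 -0.364  0.104 -0.041  0.096  0.062]
[272.994 169.058]
[246.933 210.249]
[243.063 132.197]
(array([-0.595,  0.108, -0.   ]), array([-0.001, -0.   , -0.156]))
```

View pics/wf1.png

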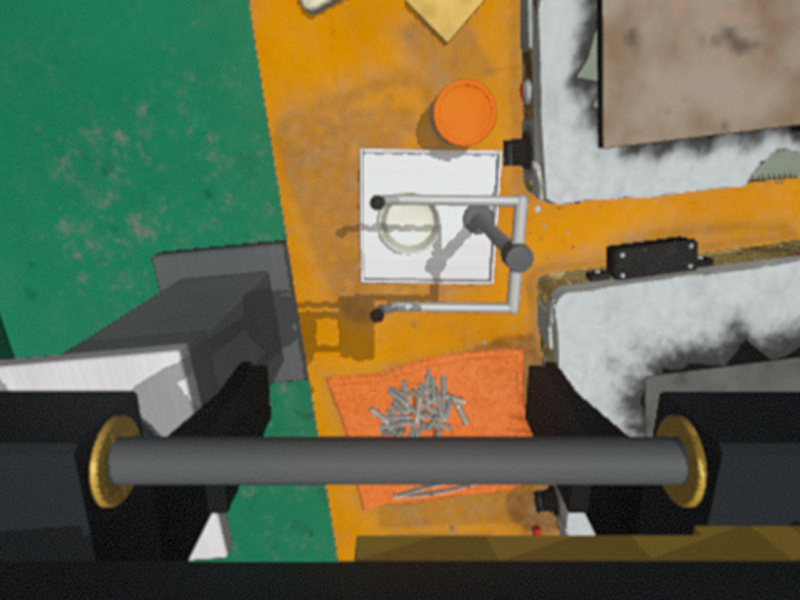

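The fork is clear. The left prong runs from its tip at (376,202) to its root at (522,201), the right from (376,315) to (514,308), and the crossbar is at x≈518. Next I move over the basket.

Emit:
servo_tool(
  targets=[
    [[-0.05,0.01,0],[0,0,0]],
    [[-0.11,0.02,0],[0,0,0]],
    [[-0.17,0.03,0],[0,0,0]],
    [[-0.23,0.04,0],[0,0,-0.05]],
    [[-0.29,0.05,0],[0,0,-0.08]],
    [[-0.35,0.06,0],[0,0,-0.1]],
    [[-0.41,0.075,0],[0,0,-0.12]],
    [[-0.47,0.09,0],[0,0,-0.156]],
    [[-0.53,0.1,0],[0,0,-0.156]],
    [[-0.57,0.108,0],[0,0,-0.156]],
    [[-0.595,0.108,0],[0,0,-0.156]],
    [[-0.595,0.108,0],[0,0,-0.156]],
  ],
)

```text
time_s: 2.95
position: [0.4897, -0.3003, 0.45]
tcp_rot: [[-0.06, 0.998, -0.001], [0.998, 0.06, 0.001], [0.001, -0.001, -1.0]]
force: [-0.4, -0.4, -0.1]
opening: 1.003
```

```bash
python3 - <<'E'
from h import *
np.set_printoptions(precision=4,suppress=True)
f=np.load("vf.npz");f={k:f[k] for k in f};k=.64
for n,u,v,z in[("Ltip",376,202,.241),("Rtip",376,315,.241),("L1",400,201,.211),("L2",510,202,.211),("R1",400,308,.211),("R2",505,307.5,.211),("Lcorner",524,201,.211),("Rcorner",516,308,.211),("post",517,257,.219)]:print(n,onz(f,u*k,v*k,z))
d=cap("wrist","wb.png");s=telemetry.read_state();print(s["position"],s["tcp_rot"],s["time_s"])
np.savez("vb.npz",**{k:np.array(d[k]) for k in("pixels","intrinsics","extrinsics")})
cv2.imwrite("pics/wb1.png",cv2.resize(d["pixels"][:300],(800,469),interpolation=cv2.INTER_CUBIC))
print(proj(d,(.501,-.318,.245))/k,proj(d,(.41,-.302,.15))/k)
E
```

```text
Ltip [0.4277 0.3434 0.241 ]
Rtip [0.4188 0.2613 0.241 ]
L1 [0.4442 0.3392 0.211 ]
L2 [0.5262 0.3306 0.211 ]
R1 [0.4363 0.2555 0.211 ]
R2 [0.5195 0.2479 0.211 ]
Lcorner [0.5367 0.3304 0.211 ]
Rcorner [0.5282 0.2467 0.211 ]
post [0.5285 0.2899 0.219 ]
[ 0.4897 -0.2992  0.4504] [[-0.0612  0.9981 -0.0004]
 [ 0.9981  0.0612  0.0016]
 [ 0.0016 -0.0003 -1.    ]] 3.0
[411.7531 285.5985] [306.9029 233.8242]
```

View pics/wb1.png

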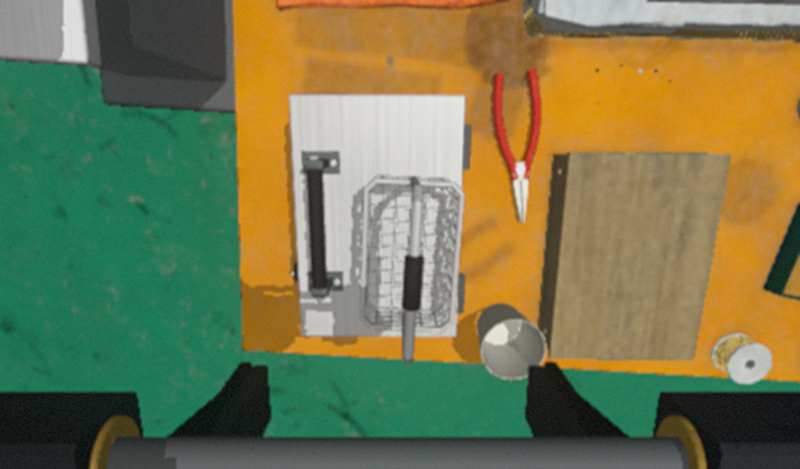

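The sleeve runs from (413,256) to (411,310) in this view and the bail wire continues to (408,358). The bar handle runs from (315,165) to (318,288).

```bash
python3 - <<'E'
from h import *
np.set_printoptions(precision=4,suppress=True)
f=np.load("vb.npz");f={k:f[k] for k in f};k=.64
def rg(u,v): return np.array([u,v])*k
for n,u,v,z in[("sl",412.8,256,.245),("sl2",411.2,310,.245),("wire",415.3,215,.245),("wire2",408.5,350,.245),("bar1",314.5,168,.15),("bar2",317.5,275,.15),("lid",290,95,.11),("lid",464,95,.11),("lid",303,337,.11),("lid",456,337,.11)]:print(n,onz(f,u*k,v*k,z))
# sleeve mask centroid
p=f["pixels"];roi=p[155:205,250:278].astype(int).max(2)<55
ys,xs=np.nonzero(roi);print("sleeve px",(xs.mean()+250)/k,(ys.mean()+155)/k,ys.min()+155,ys.max()+155,len(xs))
c=onz(f,xs.mean()+250.,ys.mean()+155.,.245);print(c)
print(plan((c[0],c[1],.30),93.5))
E
```

```text
sl [ 0.5003 -0.2963  0.245 ]
sl2 [ 0.5019 -0.3364  0.245 ]
wire [ 0.5    -0.2675  0.245 ]
wire2 [ 0.502  -0.3678  0.245 ]
bar1 [ 0.4158 -0.2454  0.15  ]
bar2 [ 0.4199 -0.3387  0.15  ]
lid [ 0.3873 -0.1861  0.11  ]
lid [ 0.5413 -0.1767  0.11  ]
lid [ 0.4007 -0.4146  0.11  ]
lid [ 0.5555 -0.4052  0.11  ]
sleeve px 411.81051587301585 282.9513888888889 164 197 315
[ 0.5009 -0.316   0.245 ]
(array([-0.0177,  0.0102,  0.1503]), array([-0.0003, -0.0016,  0.0001]))
```

Emit:
servo_tool(
  targets=[
    [[-0.01,0.005,0.03],[0,0,0.02]],
    [[-0.018,0.01,0.07],[0,0,0.03]],
    [[-0.018,0.01,0.11],[0,0,0.03]],
    [[-0.018,0.01,0.15],[0,0,0.03]],
    [[-0.018,0.01,0.18],[0,0,0.03]],
    [[-0.018,0.01,0.205],[0,0,0.03]],
    [[-0.018,0.01,0.22],[0,0,0.03]],
    [[-0.018,0.01,0.224],[0,0,0.03]],
    [[-0.018,0.01,0.224],[0,0,0.03]],
    [[-0.018,0.01,0.224],[0,0,0.03]],
  ],
)

```text
time_s: 4.25
position: [0.5012, -0.3184, 0.2277]
tcp_rot: [[-0.03, 1.0, 0.002], [1.0, 0.03, -0.002], [-0.002, 0.002, -1.0]]
force: [-0.3, 0.1, -0.1]
opening: 0.996
```

Emit:
servo_tool(
  targets=[
    [[0,0,0],[0,0,0]],
    [[0,0,0],[0,0,0]],
    [[0,0,0],[0,0,0]],
    [[0,0,0],[0,0,0]],
    [[0,0,0],[0,0,0]],
    [[0,0,0],[0,0,0]],
    [[0,0,0],[0,0,0]],
    [[0,0,0],[0,0,0]],
  ],
  gripper=0.0,
)

```text
time_s: 5.25
position: [0.5006, -0.318, 0.2265]
tcp_rot: [[-0.03, 1.0, -0.0], [1.0, 0.03, 0.0], [0.0, -0.0, -1.0]]
force: [0.3, 0.0, -0.2]
opening: 0.175
```

Emit:
servo_tool(
  targets=[
    [[0,0,-0.008],[0,0,0]],
    [[0,0,-0.02],[0,0,0]],
    [[0,0,-0.04],[0,0,0]],
    [[0,0,-0.06],[0,0,0]],
    [[0.005,0,-0.08],[0,0,0]],
    [[0.02,-0.003,-0.095],[0,0,0]],
    [[0.05,-0.01,-0.1],[0,0,0.01]],
    [[0.09,-0.018,-0.1],[0,0,0.02]],
    [[0.135,-0.027,-0.1],[0,0,0.03]],
    [[0.18,-0.036,-0.1],[0,0,0.04]],
    [[0.225,-0.045,-0.1],[0,0,0.05]],
    [[0.27,-0.052,-0.1],[0,0,0.06]],
  ],
)

```text
time_s: 6.75
position: [0.4392, -0.0475, 0.327]
tcp_rot: [[0.03, 1.0, 0.0], [1.0, -0.03, 0.0], [0.0, 0.0, -1.0]]
force: [0.4, -1.1, -1.2]
opening: 0.147
```

```bash
python3 - <<'E'
from h import *
np.set_printoptions(precision=4,suppress=True)
s=telemetry.read_state();print(s["position"],s["opening"],s["force"])
print(plan((.367,.3035,.32),84.3))
E
```

```text
[ 0.4392 -0.0475  0.327 ] 0.14655048485439032 [ 0.3556 -1.0543 -1.2058]
(array([ 0.3487, -0.0829,  0.0071]), array([ 0.0001, -0.0004,  0.0691]))
```

Emit:
servo_tool(
  targets=[
    [[0.04,-0.01,0],[0,0,0.01]],
    [[0.08,-0.02,0],[0,0,0.02]],
    [[0.12,-0.03,0],[0,0,0.03]],
    [[0.16,-0.04,0],[0,0,0.04]],
    [[0.2,-0.05,0],[0,0,0.05]],
    [[0.24,-0.06,0],[0,0,0.06]],
    [[0.28,-0.07,0],[0,0,0.07]],
    [[0.31,-0.076,0],[0,0,0.07]],
    [[0.33,-0.08,0],[0,0,0.07]],
    [[0.342,-0.083,0],[0,0,0.07]],
    [[0.348,-0.083,0.004],[0,0,0.07]],
    [[0.349,-0.083,0.007],[0,0,0.07]],
  ],
)

```text
time_s: 8.25
position: [0.3675, 0.3028, 0.3215]
tcp_rot: [[0.1, 0.995, 0.001], [0.995, -0.1, 0.003], [0.003, 0.0, -1.0]]
force: [-3.7, -0.4, 10.1]
opening: 0.15
```

Emit:
servo_tool(
  targets=[
    [[0,0,0],[0,0,0]],
    [[0,0,0],[0,0,0]],
    [[0,0,0],[0,0,0]],
    [[0,0,0],[0,0,0]],
  ],
)

```text
time_s: 8.75
position: [0.3681, 0.3007, 0.3193]
tcp_rot: [[0.1, 0.995, -0.0], [0.995, -0.1, -0.002], [-0.002, -0.0, -1.0]]
force: [0.2, -4.9, 0.6]
opening: 0.152
```

```bash
python3 - <<'E'
from h import *
np.set_printoptions(precision=4,suppress=True)
d=cap("wrist","wh.png");s=telemetry.read_state();print(s["position"],s["tcp_rot"],s["opening"],s["force"])
np.savez("vh.npz",**{k:np.array(d[k]) for k in("pixels","intrinsics","extrinsics")})
e=cap("scene","sh.png")
A=cv2.resize(d["pixels"][60:360,100:500],(800,600),interpolation=cv2.INTER_CUBIC)
B=cv2.resize(e["pixels"][115:190,190:290],(400,300),interpolation=cv2.INTER_CUBIC)
cv2.imwrite("pics/wh1.png",A)
for p in [(.457,.2965,.215),(.4277,.3434,.241),(.4188,.2613,.241),(.367,.3055,.339)]:print((proj(d,p)-[100,60])*2)
E
```

```text
[0.3681 0.3008 0.3193] [[ 0.1005  0.9949 -0.0005]
 [ 0.9949 -0.1005 -0.0016]
 [-0.0017 -0.0003 -1.    ]] 0.14979388920884273 [ 0.8127 -4.7016  0.3946]
[525.8903 254.5456]
[464.5254 155.9064]
[448.4072 368.8871]
[302.3658 401.2467]
```

View pics/wh1.png

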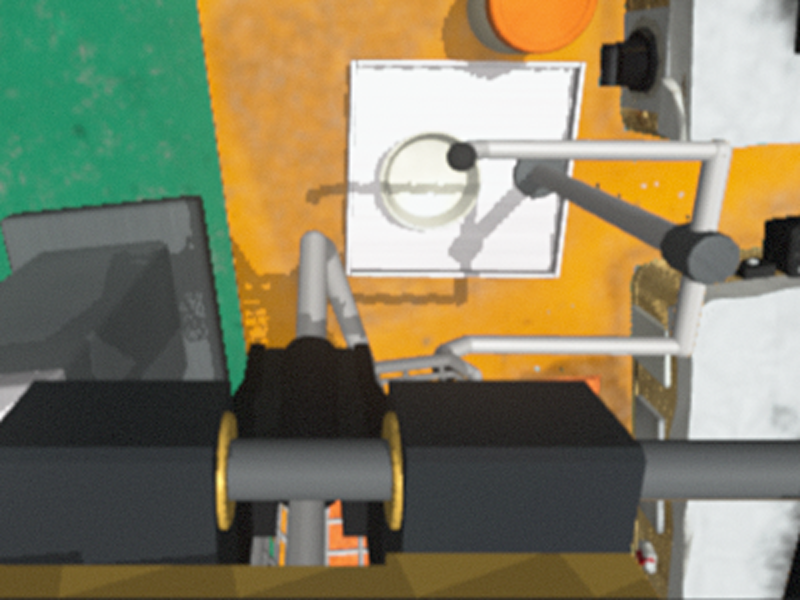

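The basket appears tilted. Its rim, at about (430,365) in the crop, is against the right prong tip at (450,345). I'll check from the outside.

```bash
python3 - <<'E'
from h import *
e=cv2.imread("pics/sh.png");d=cap("top","th.png")["pixels"]
A=np.hstack([cv2.resize(e[105:195,170:260],(400,400),interpolation=cv2.INTER_CUBIC),cv2.resize(d[165:255,170:260],(400,400),interpolation=cv2.INTER_CUBIC)])
cv2.imwrite("pics/sh1.png",A)
E
```

```text
(no output)
```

View pics/sh1.png

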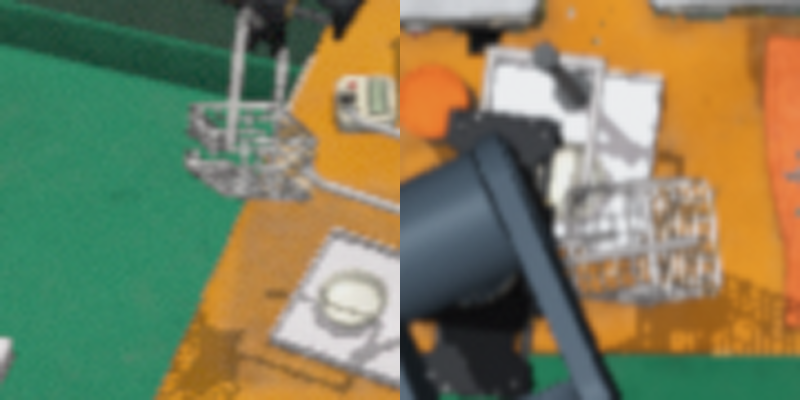

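Emit:
servo_tool(
  targets=[
    [[-0.015,-0.005,0],[0,0,0]],
    [[-0.03,-0.01,0],[0,0,0]],
    [[-0.045,-0.015,0],[0,0,0]],
    [[-0.06,-0.018,0],[0,0,0]],
    [[-0.08,-0.018,-0.01],[0,0,0]],
    [[-0.1,-0.012,-0.03],[0,0,0]],
    [[-0.11,-0.01,-0.05],[0,0,0]],
    [[-0.11,-0.01,-0.08],[0,0,0]],
    [[-0.11,-0.01,-0.1],[0,0,0]],
    [[-0.11,-0.01,-0.1],[0,0,0]],
    [[-0.11,-0.01,-0.1],[0,0,0]],
    [[-0.11,-0.01,-0.1],[0,0,0]],
  ],
)

```text
time_s: 10.4
position: [0.3464, 0.193, 0.4184]
tcp_rot: [[0.1, 0.995, -0.003], [0.995, -0.1, -0.0], [-0.001, -0.002, -1.0]]
force: [0.7, 0.9, -2.6]
opening: 0.149
```

```bash
python3 - <<'E'
from h import *
np.set_printoptions(precision=4,suppress=True)
d=cap("wrist","wi.png");s=telemetry.read_state();print(s["position"],s["tcp_rot"],s["opening"],s["force"],s["moment"])
np.savez("vi.npz",**{k:np.array(d[k]) for k in("pixels","intrinsics","extrinsics")})
e=cap("scene","si.png")
A=cv2.resize(d["pixels"][100:330,100:330],(400,400),interpolation=cv2.INTER_CUBIC)
B=cv2.resize(e["pixels"][105:205,150:250],(400,400),interpolation=cv2.INTER_CUBIC)
cv2.imwrite("pics/wi1.png",np.hstack([A,B]))
g=s["position"]+np.array([0,0,.019])
print((proj(d,g)-[100,100])*400/230,(proj(e,g)-[150,105])*4)
for x,y in((.0,.056),(0,-.056)):
  for z in(0,-.05,-.135):
    p=g+np.array(s["tcp_rot"])@[y,x,0]+[0,0,z];print(y,z,(proj(d,p)-[100,100])*400/230,(proj(e,p)-[150,105])*4)
E
```

```text
[0.3466 0.193  0.4185] [[ 0.0998  0.995  -0.0022]
 [ 0.995  -0.0998 -0.0004]
 [-0.0006 -0.0022 -1.    ]] 0.14641234946944415 [ 0.2041 -0.6206 -1.8488] [ 0.0761  0.0697 -0.0551]
[269.2217 293.2092] [250.9383  17.1487]
0.056 0 [269.4185  88.9556] [278.0711 -22.6243]
0.056 -0.05 [269.4079  62.3784] [280.5276  18.2427]
0.056 -0.135 [269.3984  38.5786] [284.4669  83.7787]
-0.056 0 [269.0616 459.4107] [222.8312  58.3498]
-0.056 -0.05 [269.1286 357.8002] [226.6187  98.8265]
-0.056 -0.135 [269.1944 258.0105] [232.6802 163.6047]
```

View pics/wi1.png

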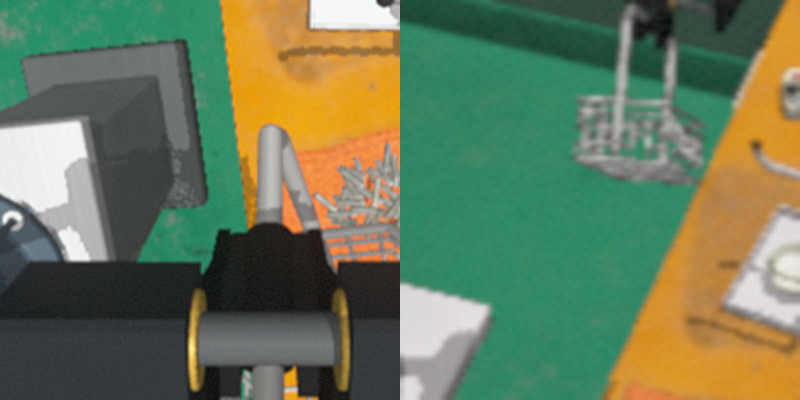

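The basket is free of the prong but has turned in the grip. I'll take it back over the lid, where it can be squared up, and judge the tilt there.

Emit:
servo_tool(
  targets=[
    [[-0.03,0.015,0],[0,0,0]],
    [[-0.07,0.035,0],[0,0,0]],
    [[-0.115,0.055,0],[0,0,-0.03]],
    [[-0.16,0.075,0],[0,0,-0.04]],
    [[-0.21,0.095,0],[0,0,-0.06]],
    [[-0.26,0.115,0],[0,0,-0.07]],
    [[-0.31,0.135,0],[0,0,-0.09]],
    [[-0.36,0.155,0],[0,0,-0.1]],
    [[-0.41,0.175,0],[0,0,-0.12]],
    [[-0.445,0.19,0],[0,0,-0.126]],
    [[-0.465,0.2,0],[0,0,-0.126]],
    [[-0.475,0.202,0],[0,0,-0.126]],
  ],
)

```text
time_s: 12.0
position: [0.5007, -0.3007, 0.4181]
tcp_rot: [[-0.025, 1.0, -0.002], [1.0, 0.025, 0.002], [0.002, -0.002, -1.0]]
force: [0.5, 1.1, -2.2]
opening: 0.153
```

Emit:
servo_tool(
  targets=[
    [[0,0,0],[0,0,0]],
    [[0,0,0],[0,0,0]],
    [[0,0,0],[0,0,0]],
  ],
)

```text
time_s: 12.38
position: [0.5006, -0.2986, 0.42]
tcp_rot: [[-0.027, 1.0, 0.0], [1.0, 0.027, -0.0], [-0.0, 0.0, -1.0]]
force: [0.3, 0.1, -2.3]
opening: 0.15
```

```bash
python3 - <<'E'
from h import *
np.set_printoptions(precision=4,suppress=True)
d=cap("wrist","wj.png");s=telemetry.read_state();print(s["position"],s["tcp_rot"],s["opening"],s["force"],s["moment"])
e=cap("scene","sj.png");t=cap("top","tj.png")
g=s["position"]+np.array([0,0,.019])
for n,q in(("w",d),("s",e),("t",t)):
    np.savez("vj%s.npz"%n,**{k:np.array(q[k]) for k in("pixels","intrinsics","extrinsics")});print(n,proj(q,g))
def c(p,cc,r,w=400):
    x,y=[int(v)-r for v in cc];x=max(x,0);y=max(y,0);print(x,y);return cv2.resize(p[y:y+2*r,x:x+2*r],(w,w),interpolation=cv2.INTER_CUBIC)
A=np.hstack([c(e["pixels"],proj(e,g-[0,0,.06]),40),c(t["pixels"],proj(t,g-[0,0,.06]),40)])
cv2.imwrite("pics/j1.png",A)
E
```

```text
[ 0.5006 -0.2987  0.42  ] [[-0.027   0.9996  0.0003]
 [ 0.9996  0.027  -0.0002]
 [-0.0002  0.0003 -1.    ]] 0.14852131058821239 [-0.5417 -0.4855 -3.0261] [0.0436 0.1246 0.    ]
w [254.8131 268.8626]
s [204.3426 232.3338]
t [393.1872 176.7801]
165 203
347 139
```

View pics/j1.png

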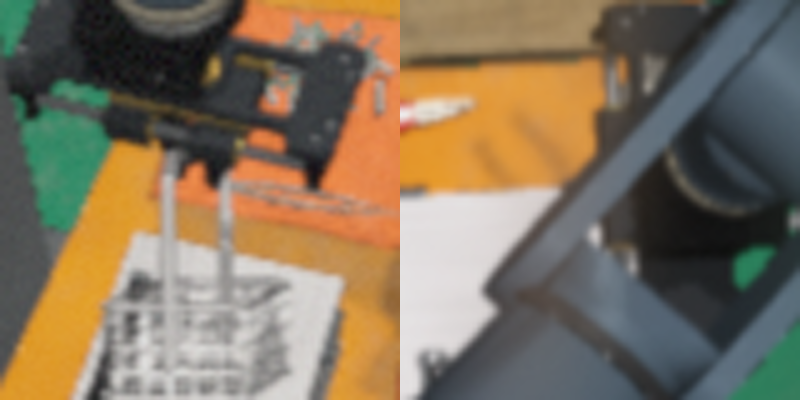

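```bash
python3 - <<'E'
from h import *
np.set_printoptions(precision=1,suppress=True)
L=lambda n:{k:v for k,v in np.load("vj%s.npz"%n).items()}
e,w=L("s"),L("w")
R=np.array([[-.027,.9996,0],[.9996,.027,0],[0,0,-1]]);g=np.array([.5006,-.2987,.439])
from scipy.spatial.transform import Rotation as Ro
# basket frame: x along tool y(world+x), y along tool x (world +y), z up ; roll about tool y
B=np.array([[.9996,-.027,0],[.027,.9996,0],[0,0,1]])
pts={"-y top":(0,-.056,0),"+y top":(0,.056,0),"-y rim":(0,-.06,-.08),"+y rim":(0,.06,-.08),"c1":(-.042,-.066,-.08),"c2":(.042,-.066,-.08),"c3":(.042,.066,-.08),"c4":(-.042,.066,-.08)}
for roll in(0,-20,-40):
  print("roll",roll)
  for n,p in pts.items():
    q=g+B@Ro.from_euler("x",roll,degrees=True).apply(p)
    print(n,(proj(e,q)-[165,203])*5,(proj(w,q)-[100,100])*400/200)
A=cv2.resize(w["pixels"][100:300,100:400],(600,400),interpolation=cv2.INTER_CUBIC)
C=cv2.resize(e["pixels"][223:303,165:235],(350,400),interpolation=cv2.INTER_CUBIC)
cv2.imwrite("pics/j2.png",cv2.resize(np.hstack([A,C]),None,fx=.84,fy=.84))
E
```

```text
roll 0
-y top [164.3 226.7] [309.3 528.7]
+y top [227.5  70.1] [309.7 103.3]
-y rim [172.8 301.5] [308.8 372.4]
+y rim [237.3 137.5] [309.1  48.1]
c1 [102.8 292.7] [197.9 386.3]
c2 [236.7 327.6] [419.6 386.2]
c3 [304.6 145.6] [439.7  29.2]
c4 [176.7 114. ] [178.4  29. ]
roll -20
-y top [163.6 204.3] [309.5 580.8]
+y top [227.6  92.6] [309.5 103.4]
-y rim [155.8 314.8] [308.9 471.7]
+y rim [222.8 191.8] [308.9 131.5]
c1 [ 84.  303.6] [188.9 489.3]
c2 [221.1 339.5] [428.8 489.2]
c3 [290.3 202.2] [425.5 114.9]
c4 [162.1 170.1] [192.3 114.8]
roll -40
-y top [167.  174.3] [309.7 613.3]
+y top [224.1 121. ] [309.3 128.3]
-y rim [143. 308.] [309.  579.5]
+y rim [205.1 241.7] [308.8 217.9]
c1 [ 69.9 293.4] [172.6 601.9]
c2 [210.1 330. ] [445.3 601.7]
c3 [272.9 255.2] [418.2 203.3]
c4 [143.6 222.3] [199.4 203.3]
```

View pics/j2.png

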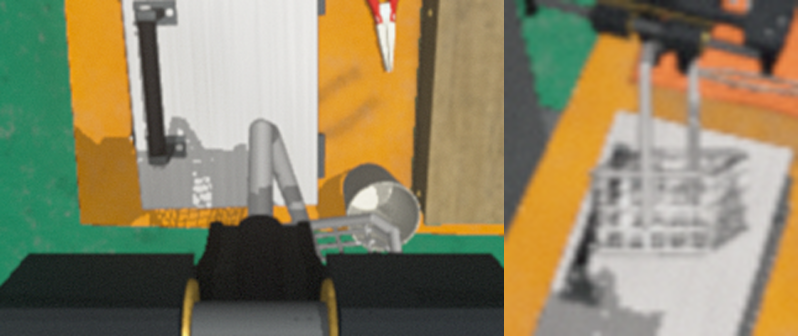

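The bail's +y bend is at (262,125) in the wrist half, with the leg leaning back toward -y and +x. In the scene half the near rim corners are at (595,172) and (712,172), and the bottom corners at (600,248) and (705,250). I'll solve for the basket's rotation in the grip from these points.

```bash
python3 - <<'E'
from h import *
from scipy.spatial.transform import Rotation as Ro
from scipy.optimize import least_squares
np.set_printoptions(precision=1,suppress=True)
L=lambda n:{k:v for k,v in np.load("vj%s.npz"%n).items()}
e,w=L("s"),L("w");g=np.array([.5006,-.2987,.439])
B=np.array([[.9996,-.027,0],[.027,.9996,0],[0,0,1]])
S=[((0,-.06,-.08),(171,305)),((-.042,-.066,-.08),(108,305)),((.042,-.066,-.08),(248,305)),((-.036,-.06,-.135),(114,395)),((.036,-.06,-.135),(239,398)),((.042,.066,-.08),(287,281)),((0,.06,-.08),(225,296))]
W=[((0,.056,0),(312,149)),((.042,.066,-.08),(476,262))]
def res(v):
    r=[]
    Rm=B@(Ro.from_euler("x",v[0],degrees=True)*Ro.from_euler("y",v[1],degrees=True)).as_matrix()
    for p,u in S: r+=list(((proj(e,g+Rm@(np.array(p)+[0,v[2]/1000,0]))-[165,203])*5-u)/5)
    for p,u in W: r+=list(((proj(w,g+Rm@(np.array(p)+[0,v[2]/1000,0]))-[100,100])*2-u)/2)
    return r
for x0 in((-40,-10,0),(-10,0,0)):
  s=least_squares(res,x0,loss="soft_l1");print(s.x,s.cost,np.array(res(s.x)))
E
```

```text
[-56.5 -15.5   0.1] 19.020087264166083 [ 0.7 -2.8 -1.9 -2.3 -0.4 -3.1  0.  -0.5  0.3 -1.6  1.4 -0.7 -0.2 -3.2
 -1.4  6.  -1.  -1.9]
[-56.5 -15.5   0.1] 19.020087264087163 [ 0.7 -2.8 -1.9 -2.3 -0.4 -3.1  0.  -0.5  0.3 -1.6  1.4 -0.7 -0.2 -3.2
 -1.4  6.  -1.  -1.9]
```

Emit:
servo_tool(
  targets=[
    [[0,0,0],[0,0.08,0]],
    [[0,0,0],[0,0.18,0]],
    [[0,0,0],[0,0.3,0]],
    [[0,0,0],[0,0.42,0]],
    [[0,0,0],[0,0.54,0]],
    [[0,0,0],[0,0.66,0]],
    [[0,0,0],[0,0.78,0]],
    [[0,0,0],[0,0.88,0]],
    [[0,0,0],[0,0.91,0]],
    [[0,0,0],[0,0.91,0]],
    [[0,0,0],[0,0.91,0]],
  ],
)

```text
time_s: 13.9
position: [0.5009, -0.2992, 0.4204]
tcp_rot: [[-0.017, 1.0, -0.02], [0.616, 0.027, 0.788], [0.788, 0.001, -0.616]]
force: [0.4, 0.2, -2.4]
opening: 0.149
```

```bash
python3 - <<'E'
from h import *
np.set_printoptions(precision=3,suppress=True)
s=telemetry.read_state();R=np.array(s["tcp_rot"]);g=s["position"]-.019*R[:,2]
print(s["joint_positions"],s["force"],s["opening"],"grasp",g)
print("to (.501,-.318,.27):",R.T@(np.array([.501,-.318,.27])-g),"down .1 =",R.T@[0,0,-.1])
d=cap("wrist","wk.png");e=cap("scene","sk.png")
A=cv2.resize(d["pixels"],(500,375));C=cv2.resize(e["pixels"][210:310,160:240],(300,375),interpolation=cv2.INTER_CUBIC)
cv2.imwrite("pics/k1.png",np.hstack([A,C]))
E
```

```text
[-55.405  36.378  57.306  33.229 128.237 -46.122] [ 0.391  0.18  -2.412] 0.14900845425034137 grasp [ 0.501 -0.314  0.432]
to (.501,-.318,.27): [-0.13  -0.001  0.097] down .1 = [-0.079 -0.     0.062]
```

View pics/k1.png

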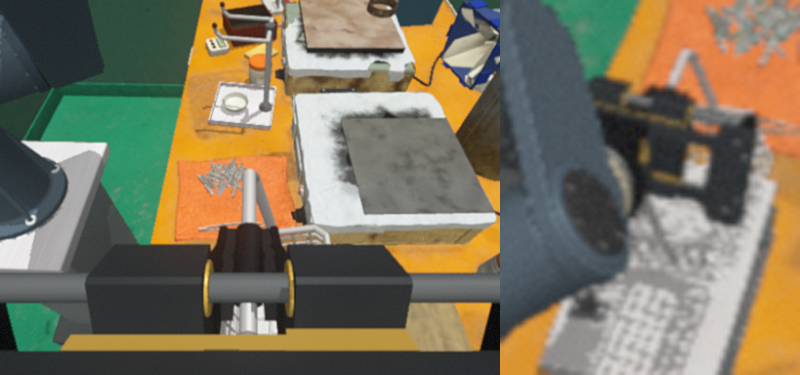

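The bail's bar now points along +y and looks level, with its +y bend at (690,55) in the right half. Lowering it onto the lid.

Emit:
servo_tool(
  targets=[
    [[-0.01,0,0.007],[0,0,0]],
    [[-0.03,0,0.022],[0,0,0]],
    [[-0.055,0,0.04],[0,0,0]],
    [[-0.08,0,0.06],[0,0,0]],
    [[-0.105,0,0.078],[0,0,0]],
    [[-0.12,0,0.09],[0,0,0]],
    [[-0.13,-0.001,0.097],[0,0,0]],
    [[-0.133,-0.001,0.1],[0,0,0]],
    [[-0.137,-0.001,0.102],[0,0,0]],
    [[-0.14,-0.001,0.105],[0,0,0]],
    [[-0.143,-0.001,0.107],[0,0,0]],
    [[-0.143,-0.001,0.107],[0,0,0]],
  ],
)

```text
time_s: 15.5
position: [0.4999, -0.3031, 0.2414]
tcp_rot: [[-0.016, 1.0, -0.02], [0.614, 0.026, 0.789], [0.789, 0.001, -0.614]]
force: [-0.5, 0.4, -1.1]
opening: 0.15
```

```bash
python3 - <<'E'
from h import *
np.set_printoptions(precision=3,suppress=True)
s=telemetry.read_state();R=np.array(s["tcp_rot"]);g=s["position"]-.019*R[:,2]
print(s["force"],s["moment"],s["opening"],"grasp",g,R.T@[0,0,-.01])
E
```

```text
[-0.469  0.38  -1.074] [-0.666  0.062 -0.022] 0.1495301369427601 grasp [ 0.5   -0.318  0.253] [-0.008 -0.     0.006]
```

Emit:
servo_tool(
  targets=[
    [[-0.002,0,0.001],[0,0,0]],
    [[-0.003,0,0.003],[0,0,0]],
    [[-0.005,0,0.004],[0,0,0]],
    [[-0.005,0,0.004],[0,0,0]],
    [[-0.005,0,0.004],[0,0,0]],
  ],
)

```text
time_s: 16.12
position: [0.5009, -0.304, 0.2403]
tcp_rot: [[-0.022, 1.0, -0.016], [0.613, 0.026, 0.79], [0.79, 0.007, -0.613]]
force: [0.6, -6.7, 16.8]
opening: 0.149
```

Emit:
servo_tool(
  targets=[
    [[0.002,0,-0.001],[0,0,0]],
    [[0.003,0,-0.002],[0,0,0]],
    [[0.003,0,-0.002],[0,0,0]],
    [[0.003,0,-0.002],[0,0,0]],
    [[0.003,0,-0.002],[0,0,0]],
    [[0.003,0,-0.002],[0,0,0]],
  ],
  gripper=0.05,
)

```text
time_s: 16.88
position: [0.4998, -0.3024, 0.238]
tcp_rot: [[-0.016, 1.0, -0.021], [0.613, 0.026, 0.79], [0.79, -0.0, -0.613]]
force: [0.1, -0.0, -0.0]
opening: 0.567
```

Emit:
servo_tool(
  targets=[
    [[0,0,-0.01],[0,0,0]],
    [[0,0,-0.03],[0,0,0]],
    [[0,0,-0.06],[0,0,0]],
    [[0,0,-0.1],[0,0,0]],
    [[0.04,0,-0.13],[0,-0.1,0]],
    [[0.08,0,-0.15],[0,-0.25,0]],
    [[0.12,0,-0.16],[0,-0.4,0]],
    [[0.16,0,-0.16],[0,-0.55,0]],
    [[0.19,0,-0.15],[0,-0.7,0]],
    [[0.21,0,-0.12],[0,-0.85,0]],
    [[0.21,0,-0.11],[0,-0.91,0]],
    [[0.21,0,-0.11],[0,-0.91,0]],
  ],
  gripper=0.087,
)

```text
time_s: 18.38
position: [0.4983, -0.2586, 0.4728]
tcp_rot: [[-0.028, 1.0, 0.001], [1.0, 0.028, -0.0], [-0.0, 0.001, -1.0]]
force: [0.2, -0.4, 0.3]
opening: 0.999
```

```bash
python3 - <<'E'
from h import *
np.set_printoptions(precision=3,suppress=True)
d=cap("wrist","wl.png");s=telemetry.read_state();print(s["position"],s["tcp_rot"],s["force"],s["opening"],s["time_s"])
np.savez("vl.npz",**{k:np.array(d[k]) for k in("pixels","intrinsics","extrinsics")})
c=proj(d,(.501,-.316,.245));b=proj(d,(.417,-.30,.15));print(c,b)
m=(d["pixels"].max(2)<60).astype(np.uint8)
n,l,st,ce=cv2.connectedComponentsWithStats(m)
for i in range(1,n):
  if 60<st[i,4]<3000: 
    ys,xs=np.nonzero(l==i);r=cv2.minAreaRect(np.stack([xs,ys],1).astype(np.float32));print(st[i],ce[i],r)
E
```

```text
[ 0.499 -0.26   0.472] [[-0.027  1.     0.   ]
 [ 1.     0.027 -0.   ]
 [-0.     0.    -1.   ]] [-0.436  0.293  0.135] 1.0016440666411273 18.425
[254.972 208.512] [198.109 175.173]
[  0   0  16  24 127] [ 6.992 10.386] ((6.700000762939453, 11.09999942779541), (5.813776969909668, 27.280029296875), 26.56505012512207)
[  59    0   83   69 1683] [80.832 39.562] ((100.0, 34.0), (82.0, 68.0), 0.0)
[ 85   0  40  29 259] [102.104   8.768] ((101.49998474121094, 6.500005722045898), (31.340560913085938, 34.11406326293945), 33.6900634765625)
[308   0  18  29 301] [317.316  13.698] ((315.9703369140625, 13.29703426361084), (16.716625213623047, 28.259056091308594), 5.710593223571777)
[193 139  16  69 552] [199.152 174.926] ((200.46307373046875, 172.93685913085938), (68.70490264892578, 11.369025230407715), 86.24827575683594)
[474 143  30  55 585] [488.485 169.74 ] ((488.4383544921875, 169.6643829345703), (10.88482666015625, 56.41383361816406), 20.556045532226562)
[276 201  11  30 282] [281.199 215.716] ((281.2396240234375, 215.48867797851562), (9.64306354522705, 29.36356544494629), 2.4895529747009277)
```

```bash
python3 - <<'E'
from h import *
np.set_printoptions(precision=3,suppress=True)
w={k:v for k,v in np.load("vl.npz").items()}
o,r=ray(w,281.2,215.7)
e=cap("scene","sl.png");t=cap("top","tl.png")
for z in(.245,.2,.16):
  p=o+r*(z-o[2])/r[2];print(z,p,proj(e,p),proj(t,p), "len",40*0)
for nm,im in(("s",e),("t",t)):
  m=(im["pixels"].max(2)<70).astype(np.uint8)
  n,l,st,ce=cv2.connectedComponentsWithStats(m)
  q=proj(im,(.52,-.316,.22))
  for i in range(1,n):
    if 10<st[i,4]<3000 and abs(ce[i]-q).max()<45: print(nm,st[i],ce[i])
E
```

```text
0.245 [ 0.534 -0.324  0.245] [215.412 274.42 ] [384.656 175.228] len 0
0.2 [ 0.538 -0.341  0.2  ] [215.624 285.846] [386.193 175.864] len 0
0.16 [ 0.542 -0.356  0.16 ] [215.806 295.704] [387.491 176.402] len 0
s [182 259  13  27  74] [188.257 270.743]
s [213 270   6  10  29] [215.31  274.586]
t [387 130  22  26 131] [394.267 142.931]
t [377 138   7  12  33] [379.03  144.545]
t [ 382  155   52   56 1227] [402.025 183.7  ]
t [354 181  14  24  66] [360.424 197.439]
t [381 214  18  15 100] [389.17 220.28]
```

```bash
python3 - <<'E'
from h import *
np.set_printoptions(precision=4,suppress=True)
w={k:v for k,v in np.load("vl.npz").items()}
p=w["pixels"];m=np.zeros(p.shape[:2],np.uint8);m[198:234,272:292]=(p[198:234,272:292].max(2)<60)
n,l,st,ce=cv2.connectedComponentsWithStats(m);i=1+np.argmax(st[1:,4]);ys,xs=np.nonzero(l==i)
P=np.array([onz(w,float(x),float(y),.245)[:2] for x,y in zip(xs,ys)]);c=P.mean(0);u,s_,vt=np.linalg.svd(P-c);v=vt[0]*np.sign(vt[0][1])
yaw=np.degrees(np.arctan2(-v[0],v[1]));ext=(P-c)@v;print(c,yaw,ext.min(),ext.max(),np.ptp((P-c)@vt[1]))
c=c+v*(ext.min()+ext.max())/2;print("mid",c)
print(plan((c[0],c[1],.226),90+yaw),plan((c[0],c[1],.226),91.5))
E
```

```text
[ 0.5335 -0.3246] 0.41967695062114563 -0.019017330599876175 0.01925896477962922 0.011890084981440372
mid [ 0.5335 -0.3244]
(array([-0.0636,  0.0332,  0.2455]), array([-0.0002, -0.0004,  0.0172])) (array([-0.0636,  0.0332,  0.2455]), array([-0.0002, -0.0004, -0.0016]))
```

Emit:
servo_tool(
  targets=[
    [[-0.02,0.01,0.03],[0,0,0.01]],
    [[-0.04,0.02,0.07],[0,0,0.017]],
    [[-0.06,0.03,0.11],[0,0,0.017]],
    [[-0.064,0.033,0.15],[0,0,0.017]],
    [[-0.064,0.033,0.185],[0,0,0.017]],
    [[-0.064,0.033,0.215],[0,0,0.017]],
    [[-0.064,0.033,0.235],[0,0,0.017]],
    [[-0.064,0.033,0.245],[0,0,0.017]],
    [[-0.064,0.033,0.246],[0,0,0.017]],
    [[-0.064,0.033,0.246],[0,0,0.017]],
  ],
)

```text
time_s: 19.77
position: [0.5338, -0.3245, 0.2262]
tcp_rot: [[-0.008, 1.0, 0.001], [1.0, 0.008, -0.001], [-0.001, 0.001, -1.0]]
force: [0.5, 0.2, -0.0]
opening: 1.001
```

Emit:
servo_tool(
  targets=[
    [[0,0,0],[0,0,0]],
    [[0,0,0],[0,0,0]],
    [[0,0,0],[0,0,0]],
    [[0,0,0],[0,0,0]],
    [[0,0,0],[0,0,0]],
    [[0,0,0],[0,0,0]],
    [[0,0,0],[0,0,0]],
    [[0,0,0],[0,0,0]],
    [[0,0,-0.004],[0,0,0]],
    [[0,0,-0.01],[0,0,0]],
  ],
  gripper=0.0,
)

```text
time_s: 21.02
position: [0.5331, -0.3234, 0.2353]
tcp_rot: [[-0.009, 1.0, -0.001], [1.0, 0.009, 0.001], [0.001, -0.001, -1.0]]
force: [-0.3, -0.1, -2.2]
opening: 0.147
```

Emit:
servo_tool(
  targets=[
    [[0,0,-0.015],[0,0,0]],
    [[0,0,-0.04],[0,0,0]],
    [[0,0,-0.075],[0,0,0]],
    [[0,0,-0.11],[0,0,0]],
    [[0.01,-0.003,-0.14],[0,0,0]],
    [[0.03,-0.009,-0.158],[0,0,0]],
    [[0.06,-0.017,-0.165],[0,0,0.01]],
    [[0.1,-0.028,-0.165],[0,0,0.02]],
    [[0.145,-0.041,-0.165],[0,0,0.03]],
    [[0.19,-0.054,-0.165],[0,0,0.04]],
    [[0.235,-0.067,-0.165],[0,0,0.05]],
    [[0.28,-0.08,-0.165],[0,0,0.06]],
  ],
)

```text
time_s: 22.52
position: [0.4491, -0.042, 0.4005]
tcp_rot: [[0.051, 0.999, -0.0], [0.999, -0.051, 0.001], [0.001, -0.001, -1.0]]
force: [0.8, -0.5, -1.2]
opening: 0.149
```

```bash
python3 - <<'E'
from h import *
np.set_printoptions(precision=4,suppress=True)
s=telemetry.read_state();print(s["position"],s["force"])
print(plan((.3475,.3084,.40),84.3))
E
```

```text
[ 0.4491 -0.042   0.4005] [ 0.8218 -0.5251 -1.168 ]
(array([ 0.3448, -0.1193,  0.0008]), array([-0.0005, -0.0007,  0.0484]))
```

Emit:
servo_tool(
  targets=[
    [[0.045,-0.025,0],[0,0,0.01]],
    [[0.09,-0.05,0],[0,0,0.02]],
    [[0.135,-0.07,0],[0,0,0.03]],
    [[0.18,-0.09,0],[0,0,0.04]],
    [[0.22,-0.105,0],[0,0,0.048]],
    [[0.26,-0.115,0],[0,0,0.048]],
    [[0.295,-0.12,0],[0,0,0.048]],
    [[0.32,-0.12,0],[0,0,0.048]],
    [[0.338,-0.12,0],[0,0,0.048]],
    [[0.346,-0.12,0],[0,0,0.048]],
    [[0.347,-0.12,0],[0,0,0.048]],
    [[0.347,-0.12,0],[0,0,0.048]],
  ],
)

```text
time_s: 24.02
position: [0.3487, 0.3076, 0.4004]
tcp_rot: [[0.1, 0.995, -0.0], [0.995, -0.1, -0.001], [-0.001, -0.0, -1.0]]
force: [0.2, -0.5, -2.4]
opening: 0.152
```

```bash
python3 - <<'E'
from h import *
np.set_printoptions(precision=4,suppress=True)
d=cap("wrist","wm.png");s=telemetry.read_state();print(s["position"],s["tcp_rot"],s["opening"],s["force"],s["moment"],s["time_s"])
np.savez("vm.npz",**{k:np.array(d[k]) for k in("pixels","intrinsics","extrinsics")})
R=np.array(s["tcp_rot"]);g=s["position"]+np.array([0,0,.019])
print("+y bend predicted",proj(d,g+R@[.055,0,0]),"leg rim pred",proj(d,g+R@[.055,0,.08]))
m=(d["pixels"].max(2)<60).astype(np.uint8);n,l,st,ce=cv2.connectedComponentsWithStats(m)
for nm,p in(("Lt",(.4277,.3434,.241)),("Rt",(.4188,.2613,.241))):
  q=proj(d,p);print(nm,q)
  for i in range(1,n):
    if 15<st[i,4]<400 and abs(ce[i]-q).max()<20: print(st[i],ce[i],onz(d,*ce[i],.241))
q=proj(d,(.457,.2965,.215));x0,y0=int(q[0])-115,int(q[1])-75;print(x0,y0)
cv2.imwrite("pics/m1.png",cv2.resize(d["pixels"][60:300,90:410],(800,600),interpolation=cv2.INTER_CUBIC))
print(plan((.3475,.3084,.243),84.3))
E
```

```text
[0.3487 0.3076 0.4005] [[ 0.0998  0.995  -0.0002]
 [ 0.995  -0.0998 -0.0004]
 [-0.0005 -0.0002 -1.    ]] 0.14983838620161224 [ 0.5921  0.021  -1.7231] [-0.0831  0.0826 -0.0208] 24.075
+y bend predicted [254.8382 153.6798] leg rim pred [254.5626 131.6439]
Lt [334.2002 131.6714]
Rt [327.8201 214.0314]
242 95
(array([ 0.0007, -0.0012,  0.1575]), array([-0.0002,  0.0005, -0.0005]))
```

Emit:
servo_tool(
  targets=[
    [[0,0,0.02],[0,0,0]],
    [[0,0,0.05],[0,0,0]],
    [[0,0,0.08],[0,0,0]],
    [[0,0,0.11],[0,0,0]],
    [[0,0,0.135],[0,0,0]],
    [[0,0,0.15],[0,0,0]],
    [[0,0,0.157],[0,0,0]],
    [[0,0,0.157],[0,0,0]],
    [[0,0,0.157],[0,0,0]],
  ],
)

```text
time_s: 25.2
position: [0.3493, 0.3085, 0.2442]
tcp_rot: [[0.099, 0.995, 0.001], [0.995, -0.099, 0.001], [0.001, 0.001, -1.0]]
force: [-0.3, 0.2, -2.8]
opening: 0.15
```

```bash
python3 - <<'E'
from h import *
np.set_printoptions(precision=4,suppress=True)
d=cap("wrist","wn.png");s=telemetry.read_state();print(s["position"],s["tcp_rot"],s["opening"],s["force"],s["time_s"])
np.savez("vn.npz",**{k:np.array(d[k]) for k in("pixels","intrinsics","extrinsics")})
for T in(70,100):
 m=(d["pixels"].max(2)<T).astype(np.uint8);n,l,st,ce=cv2.connectedComponentsWithStats(m)
 for nm,p in(("Lt",(.4277,.3434,.241)),("Rt",(.4188,.2613,.241))):
  q=proj(d,p)
  for i in range(1,n):
    if 15<st[i,4]<900 and abs(ce[i]-q).max()<25: print(T,nm,q,st[i],ce[i],onz(d,*ce[i],.239))
R=np.array(s["tcp_rot"]);g=s["position"]+np.array([0,0,.019])
print("+y bend predicted",proj(d,g+R@[.055,0,0]),"leg rim pred",proj(d,g+R@[.055,0,.08]), proj(d,(.457,.2965,.215)))
cv2.imwrite("pics/n1.png",cv2.resize(d["pixels"][45:330,110:490],(800,600),interpolation=cv2.INTER_CUBIC))
E
```

```text
[0.3493 0.3085 0.2443] [[ 0.099   0.9951  0.0016]
 [ 0.9951 -0.099   0.0009]
 [ 0.001   0.0015 -1.    ]] 0.14400256511174941 [-0.3751  0.2867 -2.3197] 25.25
70 Lt [403.6347 170.3293] [387 160  23  19 327] [397.9572 169.0061] [0.4257 0.3438 0.239 ]
+y bend predicted [254.7458 153.4701] leg rim pred [254.5129 131.5118] [431.4801 230.5748]
```

View pics/n1.png

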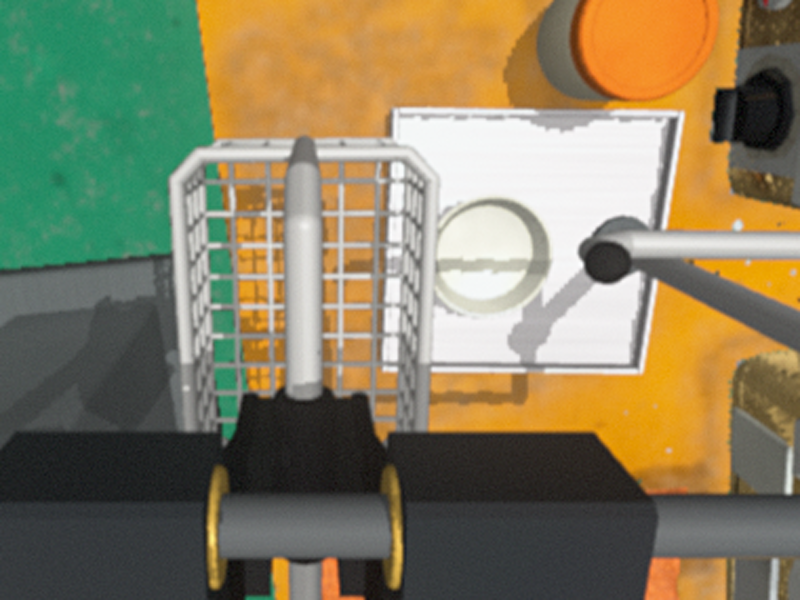

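The basket hangs upright and square to the fork. The left prong tip is at (605,262) and the prong is parallel to the tool's y axis. I'll add a 1.5 mm lateral correction and go in.

Emit:
servo_tool(
  targets=[
    [[0.0015,0.008,0],[0,0,0]],
    [[0.0015,0.02,0],[0,0,0]],
    [[0.0015,0.032,0],[0,0,0]],
    [[0.0015,0.044,0],[0,0,0]],
    [[0.0015,0.056,0],[0,0,0]],
    [[0.0015,0.068,0],[0,0,0]],
    [[0.0015,0.08,0],[0,0,0]],
    [[0.0015,0.092,0],[0,0,0]],
    [[0.0015,0.104,0],[0,0,0]],
    [[0.0015,0.112,0],[0,0,0]],
    [[0.0015,0.114,0],[0,0,0]],
    [[0.0015,0.114,0],[0,0,0]],
  ],
)

```text
time_s: 26.75
position: [0.462, 0.2985, 0.2434]
tcp_rot: [[0.099, 0.995, -0.001], [0.995, -0.099, -0.0], [-0.0, -0.001, -1.0]]
force: [0.6, 0.5, -1.7]
opening: 0.147
```

```bash
python3 - <<'E'
from h import *
np.set_printoptions(precision=4,suppress=True)
d=cap("wrist","wo.png");s=telemetry.read_state();print(s["position"],s["opening"],s["force"],s["moment"],s["time_s"])
R=np.array(s["tcp_rot"])
m=(d["pixels"].max(2)<70).astype(np.uint8);n,l,st,ce=cv2.connectedComponentsWithStats(m)
q=proj(d,(.4257,.3438,.239));print(q)
for i in range(1,n):
    if 15<st[i,4]<900 and abs(ce[i]-q).max()<40: p=onz(d,*ce[i],.239);print(st[i],ce[i],p,R.T@(p-s["position"]))
E
```

```text
[0.4618 0.2985 0.2434] 0.15142297833749846 [ 0.2185 -0.3586 -1.9906] [-0.1141  0.0957 -0.0284] 26.8
[174.0373 171.7201]
[171 163  20  19 295] [180.1932 171.8847] [0.4288 0.3434 0.239 ] [ 0.0415 -0.0373  0.0044]
```

Emit:
servo_tool(
  targets=[
    [[0,0,0.008],[0,0,0]],
    [[0,0,0.018],[0,0,0]],
    [[0,0,0.026],[0,0,0]],
    [[0,0,0.033],[0,0,0]],
    [[0,0,0.038],[0,0,0]],
    [[0,0,0.041],[0,0,0]],
    [[0,0,0.0425],[0,0,0]],
    [[0,0,0.0425],[0,0,0]],
    [[0,0,0.0425],[0,0,0]],
  ],
)

```text
time_s: 27.92
position: [0.4624, 0.2986, 0.2012]
tcp_rot: [[0.099, 0.995, 0.001], [0.995, -0.099, 0.0], [0.0, 0.0, -1.0]]
force: [-0.5, 0.3, -1.9]
opening: 0.149
```

Emit:
servo_tool(
  targets=[
    [[0,0,0.001],[0,0,0]],
    [[0,0,0.002],[0,0,0]],
    [[0,0,0.002],[0,0,0]],
    [[0,0,0.002],[0,0,0]],
  ],
)

```text
time_s: 28.42
position: [0.4624, 0.2986, 0.1992]
tcp_rot: [[0.099, 0.995, 0.0], [0.995, -0.099, 0.0], [0.0, 0.0, -1.0]]
force: [-0.4, 0.2, -0.3]
opening: 0.149
```

Emit:
servo_tool(
  targets=[
    [[0,0,0.001],[0,0,0]],
    [[0,0,0.001],[0,0,0]],
    [[0,0,0.001],[0,0,0]],
  ],
)

```text
time_s: 28.8
position: [0.4624, 0.2986, 0.1989]
tcp_rot: [[0.099, 0.995, 0.001], [0.995, -0.099, 0.0], [0.0, 0.001, -1.0]]
force: [-1.1, -0.7, 5.0]
opening: 0.15
```

Emit:
servo_tool(
  targets=[
    [[0,0,0],[0,0,0]],
    [[0,0,0],[0,0,0]],
    [[0,0,0],[0,0,0]],
    [[0,0,0],[0,0,0]],
    [[0,0,0],[0,0,0]],
    [[0,0,0],[0,0,0]],
  ],
  gripper=0.05,
)

```text
time_s: 29.55
position: [0.4623, 0.2985, 0.1979]
tcp_rot: [[0.099, 0.995, -0.0], [0.995, -0.099, -0.0], [-0.0, -0.0, -1.0]]
force: [-0.3, -0.1, 0.5]
opening: 0.569
```

Emit:
servo_tool(
  targets=[
    [[0,0,-0.01],[0,0,0]],
    [[0,0,-0.03],[0,0,0]],
    [[0,0,-0.06],[0,0,0]],
    [[0,0,-0.1],[0,0,0]],
    [[0,0,-0.15],[0,0,0]],
    [[0,0,-0.2],[0,0,0]],
    [[0,0,-0.24],[0,0,0]],
    [[0,0,-0.25],[0,0,0]],
    [[0,0,-0.25],[0,0,0]],
  ],
)

```text
time_s: 30.68
position: [0.462, 0.2984, 0.4481]
tcp_rot: [[0.099, 0.995, 0.0], [0.995, -0.099, 0.0], [0.0, 0.0, -1.0]]
force: [-0.3, 0.5, 0.2]
opening: 0.576
```

```bash
python3 - <<'E'
from h import *
np.set_printoptions(precision=4,suppress=True)
d=cap("wrist","wp.png");s=telemetry.read_state();print(s["position"],s["opening"],s["force"],s["time_s"])
np.savez("vp.npz",**{k:np.array(d[k]) for k in("pixels","intrinsics","extrinsics")})
R=np.array(s["tcp_rot"])
e=cap("scene","sp.png");t=cap("top","tp.png")
P=np.array([.4625,.2975,.219])
m=(d["pixels"].max(2)<60).astype(np.uint8);n,l,st,ce=cv2.connectedComponentsWithStats(m);q=proj(d,P);print(q)
for i in range(1,n):
    if 15<st[i,4]<900 and abs(ce[i]-q).max()<70: p=onz(d,*ce[i],.219);print(st[i],ce[i],p,R.T@(p-s["position"]))
m=(e["pixels"].max(2)<70).astype(np.uint8);n,l,st,ce=cv2.connectedComponentsWithStats(m);q=proj(e,P);print("scene",q)
for i in range(1,n):
    if 6<st[i,4]<900 and abs(ce[i]-q).max()<20: print(st[i],ce[i])
print(plan((.49,-.30,.45),93.5))
E
```

```text
[0.4616 0.2982 0.4467] 0.5785865750052386 [ 0.4962 -0.7871  0.2887] 30.725
[254.6885 162.902 ]
[308  83  17  25 249] [317.4297  95.4217] [0.5393 0.3665 0.219 ] [0.0759 0.071  0.2275]
[216 125   7   8  31] [219.     128.7742] [0.4258 0.341  0.219 ] [ 0.0392 -0.0393  0.2278]
[250 147  10  32 292] [254.4589 162.3767] [0.4623 0.2982 0.219 ] [0.0002 0.0012 0.2277]
[217 198   8   7  42] [220.6429 201.1667] [0.4166 0.2544 0.219 ] [-0.0478 -0.04    0.2279]
scene [252.3649 138.5317]
[251 136   4   6  11] [252.4545 138.7273]
(array([-0.5924,  0.0875, -0.0033]), array([-0.004 ,  0.0017, -0.1601]))
```

The sleeve is at (0.462, 0.298, 0.219) in both views, which puts it on the fork and midway between the prongs. Moving to the lid bar.

Emit:
servo_tool(
  targets=[
    [[-0.03,0.005,0],[0,0,0]],
    [[-0.08,0.012,0],[0,0,0]],
    [[-0.135,0.015,0],[0,0,-0.03]],
    [[-0.19,0.015,0],[0,0,-0.05]],
    [[-0.245,0.015,0],[0,0,-0.07]],
    [[-0.3,0.015,0.01],[0,0,-0.09]],
    [[-0.355,0.015,0.03],[0,0,-0.11]],
    [[-0.41,0.015,0.05],[0,0,-0.13]],
    [[-0.46,0.015,0.07],[0,0,-0.15]],
    [[-0.51,0.015,0.085],[0,0,-0.16]],
    [[-0.55,0.015,0.088],[0,0,-0.16]],
    [[-0.569,0.015,0.088],[0,0,-0.16]],
  ],
  gripper=0.087,
)

```text
time_s: 32.33
position: [0.42, -0.2704, 0.3581]
tcp_rot: [[-0.059, 0.998, -0.003], [0.998, 0.059, 0.003], [0.003, -0.003, -1.0]]
force: [-0.0, 0.3, 0.1]
opening: 0.998
```

Emit:
servo_tool(
  targets=[
    [[0,0,0],[0,0,0]],
    [[0,0,0],[0,0,0]],
  ],
)

```text
time_s: 32.58
position: [0.421, -0.2677, 0.3599]
tcp_rot: [[-0.062, 0.998, -0.0], [0.998, 0.062, 0.001], [0.001, -0.0, -1.0]]
force: [0.4, 0.1, 0.2]
opening: 0.995
```

```bash
cat > bar.py <<'E'
from h import *
np.set_printoptions(precision=4,suppress=True)
def run(d,s,q,r=50,z=.15):
    p=d["pixels"];m=(p.max(2)<60).astype(np.uint8);n,l,st,ce=cv2.connectedComponentsWithStats(m)
    for i in range(1,n):
        if 150<st[i,4]<3000 and abs(ce[i]-q).max()<r:
            ys,xs=np.nonzero(l==i);P=np.array([onz(d,float(x),float(y),z)[:2] for x,y in zip(xs,ys)])
            c=np.median(P,0);v=np.linalg.svd(P-P.mean(0))[2][0];v*=np.sign(v[1])
            for _ in range(5):  # trim to the bar proper (|perp|<7.5mm)
                k=abs((P-c)@[-v[1],v[0]])<.0075;Q=P[k];c=Q.mean(0);v=np.linalg.svd(Q-c)[2][0];v*=np.sign(v[1])
            e=(Q-c)@v;a=(P-c)@v;print(st[i],"c",c,"yaw",np.degrees(np.arctan2(-v[0],v[1])),"ext",e.min(),e.max(),a.min(),a.max(),"mid",c+v*(a.min()+a.max())/2,"perp",np.percentile((Q-c)@[-v[1],v[0]],[2,98]))
if __name__=="__main__":
    d=cap("wrist","wq.png");s=telemetry.read_state();print(s["position"],s["tcp_rot"],s["time_s"])
    q=proj(d,(.417,-.297,.15));print(q);run(d,s,q)
    w={k:v for k,v in np.load("vl.npz").items()};print("old view");run(w,s,np.array([199,175]))
    w=cap("scene","sq.png")
E
python3 bar.py
```

```text
[ 0.4211 -0.2676  0.3601] [[-0.0626  0.998   0.0001]
 [ 0.998   0.0626  0.0007]
 [ 0.0007  0.0001 -1.    ]] 32.625
[249.2247 190.6126]
[244 147  13  88 973] c [ 0.4179 -0.2983] yaw 3.295347851247825 ext -0.05269069194995422 0.05151770508613014 -0.05269069194995422 0.05151770508613014 mid [ 0.418  -0.2989] perp [-0.006   0.0058]
old view
[193 139  16  69 552] c [ 0.4184 -0.2994] yaw 3.610287296738717 ext -0.050526222671862873 0.05271502268939314 -0.050526222671862873 0.05271502268939314 mid [ 0.4183 -0.2983] perp [-0.0059  0.0057]
```

Emit:
servo_tool(
  targets=[
    [[-0.01,-0.002,0.03],[0,0,0]],
    [[-0.025,-0.004,0.07],[0,0,0]],
    [[-0.031,-0.005,0.11],[0,0,0]],
    [[-0.031,-0.005,0.15],[0,0,0]],
    [[-0.031,-0.005,0.185],[0,0,0]],
    [[-0.031,-0.005,0.21],[0,0,0]],
    [[-0.031,-0.005,0.224],[0,0,0]],
    [[-0.031,-0.005,0.229],[0,0,0]],
    [[-0.031,-0.005,0.229],[0,0,0]],
    [[-0.031,-0.005,0.229],[0,0,0]],
  ],
)

```text
time_s: 33.92
position: [0.4184, -0.3009, 0.1319]
tcp_rot: [[-0.061, 0.998, 0.001], [0.998, 0.061, -0.002], [-0.002, 0.001, -1.0]]
force: [0.2, 0.5, 0.4]
opening: 0.999
```

Emit:
servo_tool(
  targets=[
    [[0,0,0],[0,0,0]],
    [[0,0,0],[0,0,0]],
    [[0,0,0],[0,0,0]],
    [[0,0,0],[0,0,0]],
    [[0,0,0],[0,0,0]],
    [[0,0,0],[0,0,0]],
    [[0,0,0],[0,0,0]],
    [[0,0,0],[0,0,0]],
    [[0,0,0],[0,0,0]],
  ],
  gripper=0.0,
)

```text
time_s: 35.05
position: [0.4183, -0.3004, 0.131]
tcp_rot: [[-0.06, 0.998, 0.001], [0.998, 0.06, -0.0], [-0.0, 0.001, -1.0]]
force: [1.2, 0.3, -1.2]
opening: 0.146
```

```bash
python3 - <<'E'
from h import *
np.set_printoptions(precision=4,suppress=True)
s=telemetry.read_state();print(s["position"],s["tcp_rot"],s["opening"],s["force"],s["moment"])
a0=np.arctan2(.045,-.133);r=np.hypot(.133,.045)
for t in np.arange(0,61,2.5):
    a=a0-np.radians(t);print(t,"ty %.4f tz %.4f"%(r*np.cos(a)+.133,-(r*np.sin(a)-.045)))
E
```

```text
[ 0.4183 -0.3004  0.131 ] [[-0.0605  0.9982  0.0009]
 [ 0.9982  0.0605 -0.    ]
 [-0.0001  0.0009 -1.    ]] 0.1464804199086257 [ 1.2116  0.3268 -1.2191] [ 0.008  -0.2028 -0.0207]
0.0 ty 0.0000 tz -0.0000
2.5 ty 0.0021 tz -0.0058
5.0 ty 0.0044 tz -0.0114
7.5 ty 0.0070 tz -0.0170
10.0 ty 0.0098 tz -0.0224
12.5 ty 0.0129 tz -0.0277
15.0 ty 0.0162 tz -0.0329
17.5 ty 0.0197 tz -0.0379
20.0 ty 0.0234 tz -0.0428
22.5 ty 0.0273 tz -0.0475
25.0 ty 0.0315 tz -0.0520
27.5 ty 0.0358 tz -0.0563
30.0 ty 0.0403 tz -0.0605
32.5 ty 0.0450 tz -0.0644
35.0 ty 0.0499 tz -0.0681
37.5 ty 0.0549 tz -0.0717
40.0 ty 0.0600 tz -0.0750
42.5 ty 0.0653 tz -0.0780
45.0 ty 0.0708 tz -0.0809
47.5 ty 0.0763 tz -0.0835
50.0 ty 0.0820 tz -0.0858
52.5 ty 0.0877 tz -0.0879
55.0 ty 0.0936 tz -0.0898
57.5 ty 0.0995 tz -0.0913
60.0 ty 0.1055 tz -0.0927
```

Emit:
servo_tool(
  targets=[
    [[0,0.002,-0.006],[0,0,0]],
    [[0,0.004,-0.011],[0,0,0]],
    [[0,0.007,-0.017],[0,0,0]],
    [[0,0.01,-0.022],[0,0,0]],
    [[0,0.013,-0.028],[0,0,0]],
    [[0,0.016,-0.033],[0,0,0]],
    [[0,0.02,-0.038],[0,0,0]],
    [[0,0.0235,-0.043],[0,0,0]],
    [[0,0.0275,-0.0475],[0,0,0]],
    [[0,0.0315,-0.052],[0,0,0]],
    [[0,0.036,-0.0565],[0,0,0]],
    [[0,0.0403,-0.0605],[0,0,0]],
  ],
)

```text
time_s: 36.55
position: [0.456, -0.2982, 0.1923]
tcp_rot: [[-0.062, 0.998, -0.005], [0.998, 0.062, -0.0], [-0.0, -0.005, -1.0]]
force: [-7.7, -4.3, 0.0]
opening: 0.156
```

Emit:
servo_tool(
  targets=[
    [[0,0.0047,-0.0039],[0,0,0]],
    [[0,0.0096,-0.0076],[0,0,0]],
    [[0,0.0146,-0.0112],[0,0,0]],
    [[0,0.0197,-0.0145],[0,0,0]],
    [[0,0.025,-0.0175],[0,0,0]],
    [[0,0.0305,-0.0204],[0,0,0]],
    [[0,0.036,-0.023],[0,0,0]],
    [[0,0.0417,-0.0253],[0,0,0]],
    [[0,0.0474,-0.0274],[0,0,0]],
    [[0,0.0533,-0.0293],[0,0,0]],
    [[0,0.0592,-0.0308],[0,0,0]],
    [[0,0.0652,-0.0322],[0,0,0]],
  ],
)

```text
time_s: 38.05
position: [0.5224, -0.2946, 0.226]
tcp_rot: [[-0.061, 0.998, -0.001], [0.998, 0.061, -0.002], [-0.002, -0.002, -1.0]]
force: [-5.7, -2.7, 5.9]
opening: 0.149
```

Emit:
servo_tool(
  targets=[
    [[0,0,0],[0,0,0]],
    [[0,0,0],[0,0,0]],
    [[0,0,0],[0,0,0]],
    [[0,0,0],[0,0,0]],
  ],
)

```text
time_s: 38.55
position: [0.5228, -0.2945, 0.2259]
tcp_rot: [[-0.061, 0.998, 0.0], [0.998, 0.061, -0.002], [-0.002, 0.0, -1.0]]
force: [-5.0, -1.4, 6.5]
opening: 0.146
```

```bash
python3 - <<'E'
from h import *
np.set_printoptions(precision=4,suppress=True)
s=telemetry.read_state();print(s["position"],s["opening"],s["force"],s["moment"],s["qvel"],s["time_s"])
R=np.array(s["tcp_rot"]);g=s["position"]-.0187*R[:,2]
# hinge: shut bar mid + tank x*.133
y=np.radians(3.4);ux=np.array([np.cos(y),np.sin(y)]);h=np.array([.4183,-.300])+.133*ux
rel=(g[:2]-h)@ux,g[2]-.105;a=np.degrees(np.arctan2(rel[1],rel[0]));print("grasp",g,"rel",rel,np.hypot(*rel),"lid deg",161.3-a)
# basket still in place? sleeve in scene view; other things: compare with first views
e=cap("scene","sz.png");q=proj(e,(.4623,.2982,.219))
m=(e["pixels"].max(2)<70).astype(np.uint8);n,l,st,ce=cv2.connectedComponentsWithStats(m)
for i in range(1,n):
    if 6<st[i,4]<100 and abs(ce[i]-q).max()<6: print("sleeve",q,ce[i])
f=np.load("v0.npz")["pixelss"];D=np.abs(e["pixels"].astype(int)-f).max(2)
for nm,(x,y_,r) in dict(jar=(273,150,5),dish=(249,172,8),timer=(252,128,6),box=(277,117,14),block=(279,138,8),pliers=(251,287,14),cup=(233,335,10)).items():
    print(nm,"changed px %.2f"%(D[y_-r:y_+r,x-r:x+r]>40).mean())
E
```

```text
[ 0.5228 -0.2945  0.2259] 0.14580655631807615 [-4.9834 -1.4409  6.5127] [-0.4511  0.9812  0.0061] [-0.0133 -0.0442 -0.0325  0.0009 -0.0107 -0.078 ] 38.55
grasp [ 0.5228 -0.2945  0.2446] rel (np.float64(-0.028312789708927345), np.float64(0.13963465842927247)) 0.1424761450059677 lid deg 59.83791055564183
sleeve [252.3694 138.3974] [252.4545 138.7273]
jar changed px 0.00
dish changed px 0.29
timer changed px 0.01
box changed px 0.00
block changed px 0.00
pliers changed px 0.01
cup changed px 0.00
```

```bash
python3 -c "
from rig import order,telemetry
print(order.hand_in());s=telemetry.read_state();print(s['time_s'],s['position'],s['force'],s['opening'])"
```

```text
the job is handed in; nothing more can be done
None
the job is handed in; nothing more can be done
```

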